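# Slide a drilled panel out over the edge of the bench block

### The job

On the wooden bench block lie two aluminium panels; push the one with the two holes toward the robot, out over the block's near edge, until the line scribed across it lies right above that edge and square to it, so that the holes hang clear (30 mm of overhang) and a screw can be fitted from below. Push it with the fingertips only: do not lift, tip or drop it. Leave the plain panel, the jar standing on it, and the pliers, dish and spool around the block as they are.

Things in the scene. Friction and masses are not known exactly. Their poses are not given: they have to be found in the camera images.
- bench_block: fixed hardwood block, 220 mm (x) by 280 mm (y), 30 mm high, standing on the desk. Origin at the centre of its underside; x points away from its near edge, so the near edge, which faces the robot, is the long face at own x = -110 mm; its flat top is at own z = 30 mm. It is turned up to 0.3 rad from the robot's axes
- block_edge (a point): middle of the block's near top edge, 110 mm in front of the block's centre, at the height of its top; axes as the block's
- holed_panel: loose aluminium panel, 120 mm long (x), 90 mm wide (y), 6 mm thick, 0.12 to 0.24 kg, flat on the left or right half of the block; origin at the centre of its underside. Two 10 mm holes 15 mm from its near end (own x -45, y -25 and +25 mm). That end starts 10 to 60 mm inside the near edge, turned up to 0.15 rad against the block; at least 35 mm of block top is free behind its far end
- scribed_line (a point): middle of the thin dark line scribed across the top of the holed panel, 30 mm from its near end (panel's own x = -30 mm) and 90 mm from its far end; axes as the panel's
- plain_panel: loose aluminium panel of the same size, 120 x 90 x 6 mm, without holes or line, on the other half of the block, 10 mm or more beside the holed one; origin at the centre of its underside
- flux_jar: jar with an orange cap, 41 mm across and 50 mm tall, standing upright on the plain panel; origin at the centre of its underside
- side_cutters: side-cutting pliers with red handles, 47 x 124 x 14 mm, lying on the desk left of the block; origin at the centre of the underside
- screw_dish: steel dish of screws, 67 mm across and 13 mm high, on the desk beyond the block; origin at the centre of the underside
- braid_spool: yellow spool, 51 mm across and 10 mm high, lying flat on the desk beyond the block; origin at the centre of the underside
There are look-alikes about, which are no part of the job. Leave any orange or purple look-alike of the holed_panel alone. Of the things that look like the flux_jar, the smaller one is meant.

How it is judged:
At the end, for the whole second after the job is handed in: The middle of the scribed line lies within 6 mm of the block's near edge, the panel is square to the block within 0.12 rad, lies flat on it and is at rest; the plain panel is within 10 mm, the jar (upright) within 12 mm, and the pliers, dish and spool within 15 mm of where they started (x of scribed_line in the frame of block_edge between -0.006 and 0.006 m and angle between the x axis of holed_panel and the x axis of bench_block, either way round below 0.12 rad and z of holed_panel in the frame of bench_block between 0.026 and 0.033 m and angle between holed_panel's own z axis and vertical below 0.03 rad and linear speed of holed_panel below 0.01 m/s and distance of plain_panel from where it was at the start of the episode below 0.01 m and distance of flux_jar from where it was at the start of the episode below 0.012 m and angle between flux_jar's own z axis and vertical below 0.1 rad and distance of each of side_cutters, screw_dish, braid_spool from where it was at the start of the episode below 0.015 m); the robot touches nothing.
It fails at once if the holed panel is lifted 6 mm or more off the block, or falls off it (z of holed_panel in the frame of bench_block above 0.036 m or z of holed_panel in the frame of bench_block below 0.02 m).
It fails at once if the holed panel is tipped by more than 0.1 rad (angle between holed_panel's own z axis and vertical above 0.1 rad).
It fails at once if the plain panel is moved more than 10 mm, or the jar more than 12 mm or knocked over (distance of plain_panel from where it was at the start of the episode above 0.01 m or distance of flux_jar from where it was at the start of the episode above 0.012 m or angle between flux_jar's own z axis and vertical above 0.3 rad).
It fails at once if the pliers, dish or spool are moved more than 15 mm (distance of any of side_cutters, screw_dish, braid_spool from where it was at the start of the episode above 0.015 m).
It also fails if it takes over 38 s, if anything falls off the work surface, if the arm or the gripper's body presses on something with over 40 N, if the wrist force passes 120 N, or if a joint passes its speed limit or range.

### The arm

A 6-joint arm with a two-finger parallel gripper is mounted at the origin on a cart in front of the work surface, level with it; the furniture and walls round the work are solid. World frame = base frame: x ahead of the robot, y to its left, z up, the work surface at z = 0. Lengths are in m, angles in rad, forces in N, time in s.
With the tool pointing down it reaches from about 0.3 to 0.875 m from the base axis. Payload 6.4 kg.
Tool frame: the origin (TCP) lies between the finger pads; the fingertips stand ctrl.tip_extent ahead of it and the grasp point (between the pads) is the TCP (ctrl.tip_extent is the distance from the TCP to the fingertips, in m); z points along the fingers, y is the line along which they close (so a half turn about z gives the same grasp; the last joint's range is limited). The gripper opens to 85 mm and grips with 20 to 120 N. Pads are 22 mm wide; open, the fingers measure 114 mm over their backs; the gripper's body (76 mm by 85 mm) begins 54 mm behind the grasp point. The pads swing forward as they close: fully open they stand 13 mm farther back than shut.
Start: joints at [0.964, 0.181, 1.607, -0, 1.354, -0.206], TCP at [0.224, 0.529, 0.25] pointing down, gripper open.
Joint ranges: [-2.99, 2.99], [-0.89, 2.07], [0.3, 2.58], [-1.14, 4.28], [0, 2.63], [-3.12, 3.12]. Speed limits (rad/s): [2.57, 2.57, 3.01, 3.14, 3.14, 3.14].

### API

Orientations are given as a unit quaternion [w, x, y, z].
In Python, from bench import ctrl gives the robot as it stands.
- The arm moves only by the tool send_rows, never from a script. Its arguments are lists of equal length, an entry for each row: "dr": the turn, a rotation vector about the tool's x, y, z in units of 6 degrees (1.0 is 6 degrees), a list of three; "xyz": the shift along the tool's x, y, z in cm, a list of three; "jaw": the opening in per cent of the stroke, from 0 (shut) to 100 (fully open). In form: {"dr": [[wx, wy, wz], ...], "xyz": [[dx, dy, dz], ...], "jaw": [jaw, ...]}. A call has exactly 8 rows; each row is the pose to reach, as a shift and turn from the pose commanded when the call began, along the tool's axes at that moment; what a row does not reach only later rows make up. A row lasts 1/8 s, in which the tool goes at most 62.5 mm and 10.7 degrees, less where a joint would pass 70% of its speed; a pose out of reach is approached as far as the arm can. A call with a gripper value outside its range is refused whole. The fingers move at their own pace and stop on an object; the grip force is fixed at half the most. Time passes only in rows, so rows that repeat a pose let the fingers close, or fill a call up. It gives the time, the measured TCP pose, the force, the opening and the grip force at its end, in the units of the state.
- ctrl.get_obs(): the state, without advancing time (a new reading comes with each control period).
- ctrl.camera(name): name is "scene" or "side" or "wrist"; returns the picture (400x640x3 uint8, red, green, blue); there is no depth.
- ctrl.calibration(name): a dict with "camera_matrix" (3x3 intrinsics, pixels), "world_from_camera" (4x4, takes a point from camera to world coordinates). Camera axes: x right, y up, looking along -z (the intrinsics and any distortion apply to the point x, -y, -z); pixel columns grow to the right and rows downward; lengths in m; the calibration is good to about 2 mm. A picture is of the moment at which its call begins: read the wrist's pose just before it. calibration takes no time and is no camera call; for the wrist camera it gives the pose at the moment of the call.
- ctrl.hand_in(): hands the job in; it is judged then, once.
The state is a dict: "time_s": time; "q": joint angles; "dq": joint speeds; "joint_efforts": joint torques, N m; "eef_pos": TCP position; "eef_rot": TCP orientation; "wrist_force": force on the tool from outside, world axes, zero at the start; "torque": the same for the moment, N m; "opening": opening from 0.0 (shut) to 1.0 (fully open); "grasp_force": force on a finger pad.
Only numpy, scipy, OpenCV 4.12 (cv2) and the standard library are available. Lean on these libraries where they do the work, as an engineer would, in place of code of your own. Each camera call takes 0.05 s, during which the arm holds its last target. There are 200 camera calls.

## Working session

There is one attempt and no reset: what is moved stays moved. The work goes in short steps, Python scripts to look and compute and a tool call to move; the robot and the scene stay as the last step left them, time stands still between calls to the robot, and variables do not carry over. Pictures are saved under pics/ and viewed, at most 10 in all, crops included, and the job is handed in when it is done.

Besides the shell and the picture viewer there is one more tool, called after ">>>" as name(argument=value, ...) on one line, values as JSON. send_rows: Moves the arm, as the interface text tells. Its arguments: {"type":"object","properties":{"dr":{"type":"array","items":{"type":"array","items":{"type":"number"}}},"xyz":{"type":"array","items":{"type":"array","items":{"type":"number"}}},"jaw":{"type":"array","items":{"type":"number"}}},"required":["dr","xyz","jaw"]}

```bash
mkdir -p pics; ls; python3 - <<'E'
from bench import ctrl
import cv2
o=ctrl.get_obs();print(o['time_s'],o['eef_pos'],o['eef_rot'],ctrl.tip_extent)
for n in('scene','side'):
    im=ctrl.camera(n);cv2.imwrite(f'pics/{n}0.png',im[...,::-1]);c=ctrl.calibration(n);print(n,c)
E
```

```text
pics
0.0 [0.22402217 0.52900776 0.24938141] [-3.43849650e-04  1.99045132e-01  9.79989936e-01 -8.01779888e-04] 0.019
scene {'camera_matrix': array([[375.00720718,   0.        , 326.68692209],
       [  0.        , 375.00720718, 205.89390847],
       [  0.        ,   0.        ,   1.        ]]), 'world_from_camera': array([[-0.89639272,  0.21149941, -0.38954858,  0.13036431],
       [-0.44273962, -0.46980856,  0.76371562,  0.80370673],
       [-0.02148785,  0.85705771,  0.51477214,  0.60621403],
       [ 0.        ,  0.        ,  0.        ,  1.        ]])}
side {'camera_matrix': array([[512.57906109,   0.        , 324.82893096],
       [  0.        , 512.57906109, 199.80969807],
       [  0.        ,   0.        ,   1.        ]]), 'world_from_camera': array([[ 0.99801229, -0.05339429,  0.03347421,  0.58097478],
       [ 0.06019268,  0.65034341, -0.7572518 , -1.01968831],
       [ 0.01866319,  0.7577615 ,  0.65226466,  0.91704581],
       [ 0.        ,  0.        ,  0.        ,  1.        ]])}
```

View pics/scene0.png

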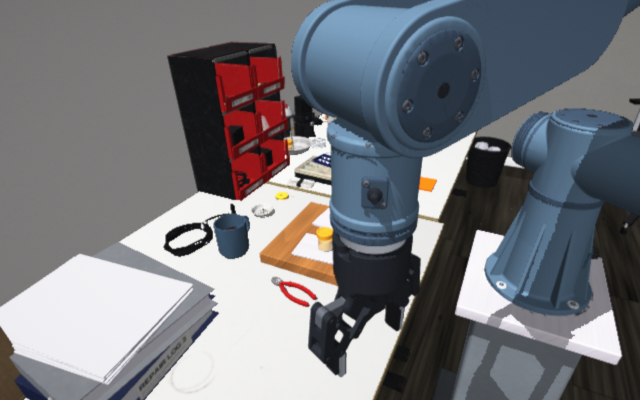

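View pics/side0.png

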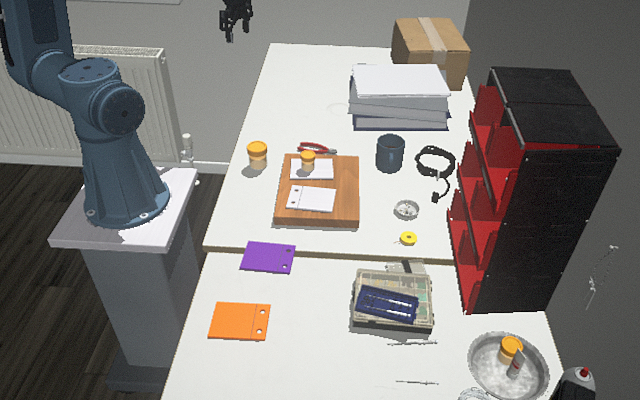

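The side view shows the block around (317,190). The holed panel is the white one at (312,199), with two holes at (293,191) and (293,204). The plain panel is at (312,170), with the small jar at (308,160). The look-alikes are a purple panel (267,257), an orange panel (238,321), a larger jar (257,155) and a jar in the tray (510,348). I'll confirm the choice in a crop.

```bash
cat > h.py <<'E'
import numpy as np
def ray(c,px,z):
    K,T=c['camera_matrix'],c['world_from_camera']
    px=np.atleast_2d(px).astype(float)
    d=np.c_[(px[:,0]-K[0,2])/K[0,0],-(px[:,1]-K[1,2])/K[1,1],-np.ones(len(px))]@T[:3,:3].T
    o=T[:3,3]
    return o+d*((z-o[2])/d[:,2])[:,None]
E
python3 - <<'E'
import cv2,numpy as np
from bench import ctrl
from h import ray
im=cv2.imread('pics/side0.png')
cv2.imwrite('pics/side0c.png',cv2.resize(im[135:240,235:375],None,fx=5,fy=5,interpolation=cv2.INTER_CUBIC))
c=ctrl.calibration('side')
hsv=cv2.cvtColor(im,cv2.COLOR_BGR2HSV)
roi=np.zeros(im.shape[:2],np.uint8);roi[145:235,268:368]=1
wood=((hsv[...,1]>90)&(hsv[...,0]<20)&(roi>0)).astype(np.uint8)
cn=max(cv2.findContours(wood,0,2)[0],key=cv2.contourArea)
h=cv2.convexHull(cn);ap=cv2.approxPolyDP(h,3,True)[:,0];print('wood',ap.tolist(),ray(c,ap,.03)[:,:2].round(4).tolist())
m=cv2.inRange(hsv,(0,0,170),(180,40,255))
cv2.drawContours(mm:=np.zeros_like(m),[cn],-1,255,-1)
for k in cv2.findContours(m&mm,0,2)[0]:
    if cv2.contourArea(k)>150:
        r=cv2.approxPolyDP(cv2.convexHull(k),3,True)[:,0];print(r.tolist(),ray(c,r,.036)[:,:2].round(4).tolist())
E
```

```text
wood [[285, 154], [302, 147], [357, 156], [358, 227], [276, 224], [274, 213]] [[0.4057, 0.2075], [0.4523, 0.2477], [0.6182, 0.2158], [0.6245, -0.0872], [0.4189, -0.0927], [0.4084, -0.0524]]
[[292, 185], [335, 189], [331, 211], [287, 207]] [[0.443, 0.0575], [0.5605, 0.0501], [0.5542, -0.0396], [0.4399, -0.0333]]
[[332, 159], [332, 178], [290, 178], [291, 159]] [[0.5456, 0.1863], [0.55, 0.0973], [0.4341, 0.0876], [0.4271, 0.1761]]
```

View pics/side0c.png

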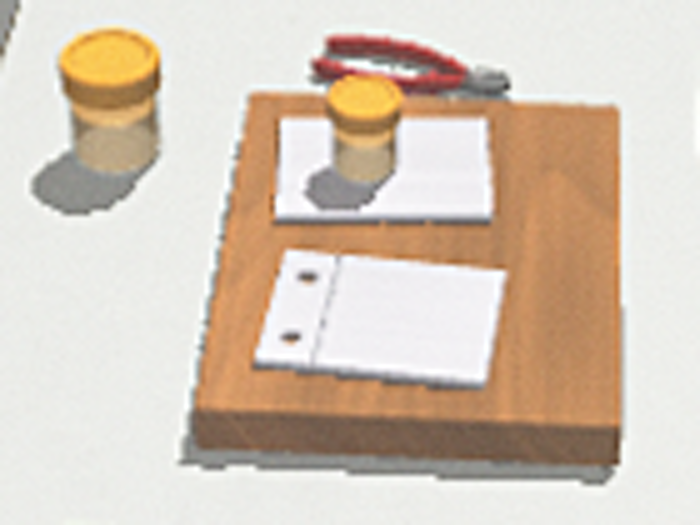

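The crop confirms it: the unpainted panel with two holes and a scribed line (crop x≈330), on the right half of the block. The measured size is about 117 x 90 mm, which fits. I'll bring the wrist camera over it.

>>> send_rows(dr=[[0,0,-0.5],[0,0,-1],[0,0,-1.5],[0,0,-2],[0,0,-2.5],[0,0,-3],[0,0,-3.5],[0,0,-3.8]], xyz=[[-4.7,-3.6,0],[-9.5,-7.2,0],[-14.2,-10.9,0],[-19,-14.5,0],[-23.7,-18.1,0],[-28.5,-21.8,0],[-33.2,-25.4,0],[-38,-29,0]], jaw=[40,40,40,40,40,40,40,40])

```text
time_s: 1.1
eef_pos: [0.4615, 0.1124, 0.2502]
eef_rot: [0.0, 0.001, 1.0, 0.0]
wrist_force: [0.9, 0.3, 0.1]
opening: 0.399
grasp_force: 0.0
```

```bash
python3 - <<'E'
from bench import ctrl
import cv2
o=ctrl.get_obs();print(o['time_s'],o['eef_pos'],o['eef_rot'],o['opening'],o['wrist_force'])
c=ctrl.calibration('wrist');print(c['world_from_camera'])
E
```

```text
1.1 [0.46152166 0.11235699 0.25017741] [1.28267296e-05 8.47366599e-04 9.99999638e-01 7.44241164e-05] 0.3992069564386421 [0.94831646 0.33001737 0.12454664]
[[ 2.62776865e-03 -9.45373872e-01 -3.25977511e-01  3.77151951e-01]
 [ 9.99996141e-01  2.19033390e-03  1.70893406e-03  1.12667444e-01]
 [-9.01582013e-04 -3.25980744e-01  9.45375979e-01  3.74149511e-01]
 [ 0.00000000e+00  0.00000000e+00  0.00000000e+00  1.00000000e+00]]
```

>>> send_rows(dr=[[0,0,0],[0,0,0],[0,0,0],[0,0,0],[0,0,0],[0,0,0],[0,0,0],[0,0,0]], xyz=[[0,-4,0],[0,-8,0],[0,-9,0],[0,-9,0],[0,-9,0],[0,-9,0],[0,-9,0],[0,-9,0]], jaw=[40,40,40,40,40,40,40,40])

```text
time_s: 2.1
eef_pos: [0.4608, 0.0246, 0.2503]
eef_rot: [0.0, 0.001, 1.0, 0.0]
wrist_force: [-0.5, 0.8, -0.7]
opening: 0.399
grasp_force: 0.0
```

```bash
python3 - <<'E'
from bench import ctrl
import cv2,pickle
c=ctrl.calibration('wrist');im=ctrl.camera('wrist')[...,::-1]
pickle.dump(c,open('w1.pkl','wb'))
cv2.imwrite('pics/w1.png',im)
E
```

```text
(no output)
```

View pics/w1.png

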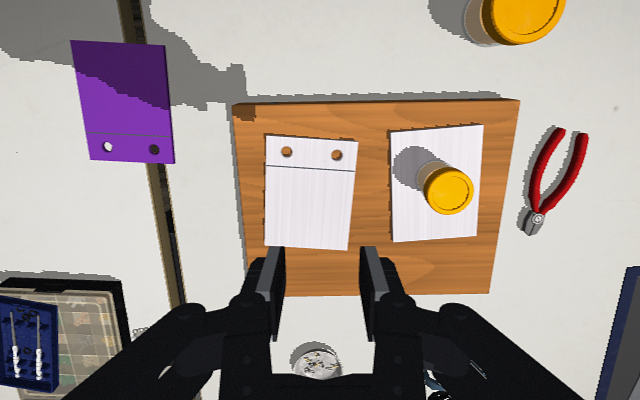

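The wrist view shows the block's near edge along rows ~100–104 (x 235–519) and the holed panel at corners (266,135), (357,141), (349,249), (265,247). The scribed line runs from (265,166) to (355,171), and the plain panel and jar are to the right. Next I'll measure these.

```bash
cat >> h.py <<'E'
import cv2
def meas(im,c,xr,wr):
    """xr: columns of the near edge, wr: (r0,r1,c0,c1) window holding panel"""
    hsv=cv2.cvtColor(im,cv2.COLOR_BGR2HSV)
    wood=((hsv[...,1]>80)&(hsv[...,0]<22)).astype(int)
    m=cv2.inRange(hsv,(0,0,150),(180,45,255))
    r0,r1,c0,c1=wr; z=np.zeros_like(m); z[r0:r1,c0:c1]=m[r0:r1,c0:c1]
    k=max(cv2.findContours(z,0,1)[0],key=cv2.contourArea)
    return wood,k
E
python3 - <<'E'
import cv2,numpy as np,pickle
from h import *
c=pickle.load(open('w1.pkl','rb'));im=cv2.imread('pics/w1.png')
for x in (300,400,470):print(x,im[94:110,x].tolist())
print(im[155:180,310].tolist())
wood,k=meas(im,c,None,(125,250,255,365))
q=cv2.approxPolyDP(cv2.convexHull(k),4,True)[:,0];w=ray(c,q,.036);print(q.tolist(),w[:,:2].round(4).tolist())
E
```

```text
300 [[116, 119, 120], [118, 121, 120], [119, 123, 124], [120, 123, 125], [119, 123, 124], [119, 122, 122], [126, 128, 129], [86, 95, 104], [23, 43, 66], [22, 42, 63], [52, 97, 148], [61, 117, 180], [68, 132, 205], [66, 133, 205], [67, 134, 203], [69, 132, 205]]
400 [[116, 121, 122], [119, 123, 124], [118, 123, 124], [121, 125, 126], [123, 127, 127], [100, 107, 113], [22, 44, 70], [20, 41, 65], [42, 81, 123], [56, 108, 164], [64, 126, 191], [62, 122, 186], [65, 122, 186], [64, 123, 188], [63, 123, 189], [63, 120, 185]]
470 [[118, 123, 124], [118, 122, 123], [119, 123, 124], [123, 128, 129], [78, 82, 84], [36, 34, 32], [17, 38, 61], [47, 93, 144], [57, 114, 177], [66, 129, 198], [66, 125, 193], [66, 125, 191], [65, 125, 192], [65, 125, 191], [66, 129, 196], [63, 125, 193]]
[[237, 232, 237], [236, 232, 237], [237, 233, 238], [237, 233, 238], [237, 233, 237], [237, 233, 238], [237, 231, 237], [237, 233, 237], [236, 232, 237], [236, 232, 236], [236, 233, 237], [240, 236, 241], [207, 201, 208], [85, 78, 72], [244, 240, 246], [238, 235, 239], [237, 233, 238], [236, 232, 236], [236, 232, 237], [235, 231, 236], [236, 232, 236], [235, 230, 235], [235, 230, 235], [235, 230, 235], [235, 230, 235]]
[[266, 136], [357, 142], [346, 249], [265, 245]] [[0.4355, -0.0303], [0.4417, 0.0588], [0.5596, 0.0503], [0.5545, -0.038]]
```

```bash
cat >> h.py <<'E'
def edge_pts(im,cols,rows):
    "lower border of the dark near face: steepest rise, red channel"
    p=[]
    for x in cols:
        g=im[rows[0]:rows[1],x,2].astype(float); s=np.r_[g[1:]-g[:-1]]; i=int(np.argmin(g))
        hi=np.median(g[i+4:i+9]); t=(g[i]+hi)/2
        j=i+int(np.argmax(g[i:]>t)); p.append((x,rows[0]+j-1+(t-g[j-1])/(g[j]-g[j-1])))
    return np.array(p)
def line_pts(im,cols,rows):
    p=[]
    for i,x in enumerate(cols):
        a,b=(rows[0],rows[1]) if np.isscalar(rows[0]) else rows[i]
        g=255-im[a:b,x].mean(1); w=np.clip(g-np.median(g)-8,0,None)
        if w.sum()>20: p.append((x,a+(w*np.arange(b-a)).sum()/w.sum()))
    return np.array(p)
def fit(P):
    P=P[:,:2]
    for _ in range(3):
        k=np.polyfit(P[:,1],P[:,0],1); r=P[:,0]-np.polyval(k,P[:,1]); P=P[abs(r)<=max(2*r.std(),3e-4)]
    return k,r.std()   # x = k0*y+k1
E
python3 - <<'E'
import cv2,numpy as np,pickle
from h import *
c=pickle.load(open('w1.pkl','rb'));im=cv2.imread('pics/w1.png')
e,se=fit(ray(c,edge_pts(im,range(260,510,4),(94,112)),.03))
s,ss=fit(ray(c,line_pts(im,range(272,352,3),(160,178)),.036))
print('edge',e,se,'scribe',s,ss)
yaw=lambda k:-np.arctan(k[0]); print('yaws',yaw(e),yaw(s))
# corners of the block near edge: ends
print(ray(c,[[233,104],[520,101],[490,293]],.03).round(4))
y=.012;d=(np.polyval(s,y)-np.polyval(e,y))*np.cos(yaw(e));print('push',d)
E
```

```text
edge [-0.01449543  0.40570658] 0.0001184007876769394 scribe [0.07129918 0.46701241] 6.41835730014914e-05
yaws 0.014494415127109599 -0.0711787324746798
[[ 0.4055 -0.0614  0.03  ]
 [ 0.4035  0.2151  0.03  ]
 [ 0.6208  0.2198  0.03  ]]
push 0.06232881494161868
```

>>> send_rows(dr=[[0,0,-0.14],[0,0,-0.14],[0,0,-0.14],[0,0,-0.14],[0,0,-0.14],[0,0,-0.14],[0,0,-0.14],[0,0,-0.14]], xyz=[[-5,-0.6,0],[-10,-1.2,0],[-12.7,-1.6,2],[-12.7,-1.6,7],[-12.7,-1.6,12],[-12.7,-1.6,16],[-12.7,-1.6,18.5],[-12.7,-1.6,18.5]], jaw=[40,40,40,40,40,40,40,40])

```text
time_s: 3.15
eef_pos: [0.5858, 0.0082, 0.0629]
eef_rot: [-0.003, -0.006, 1.0, 0.001]
wrist_force: [-0.0, -0.7, -0.0]
opening: 0.4
grasp_force: 0.0
```

```bash
python3 - <<'E'
from bench import ctrl
import cv2,pickle
c=ctrl.calibration('wrist');im=ctrl.camera('wrist')[...,::-1]
pickle.dump(c,open('w2.pkl','wb'));cv2.imwrite('pics/w2.png',im)
o=ctrl.get_obs();print(o['time_s'],o['eef_pos'],o['eef_rot'],o['opening'],o['wrist_force'])
E
```

```text
3.2 [0.58727991 0.00789929 0.06474669] [-9.06371168e-04 -5.89812708e-03  9.99982181e-01  1.69713587e-04] 0.4041343846192609 [ 0.25527618 -1.46857205  0.43202876]
```

View pics/w2.png

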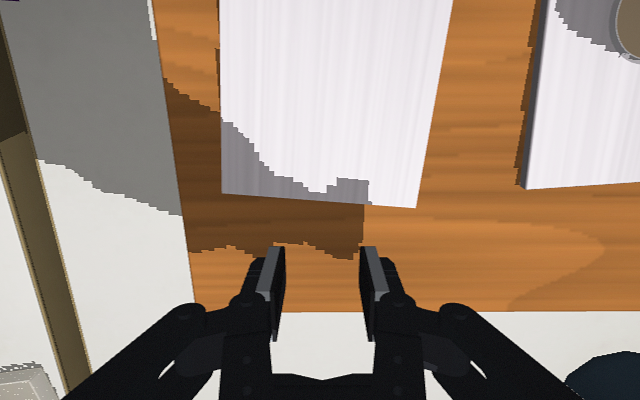

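The wrist view shows both fingertips behind the panel's far end (edge (222,193)–(417,208)), centred on it, over free wood. I'll go down gently.

>>> send_rows(dr=[[0,0,0],[0,0,0],[0,0,0],[0,0,0],[0,0,0],[0,0,0],[0,0,0],[0,0,0]], xyz=[[0,0,0.4],[0,0,0.8],[0,0,1.0],[0,0,1.1],[0,0,1.15],[0,0,1.2],[0,0,1.2],[0,0,1.2]], jaw=[40,40,40,40,40,40,40,40])

```text
time_s: 4.2
eef_pos: [0.5878, 0.0078, 0.0533]
eef_rot: [0.0, -0.006, 1.0, -0.0]
wrist_force: [0.6, -0.3, -0.0]
opening: 0.401
grasp_force: 0.0
```

>>> send_rows(dr=[[0,0,0],[0,0,0],[0,0,0],[0,0,0],[0,0,0],[0,0,0],[0,0,0],[0,0,0]], xyz=[[0,0,0.05],[0,0,0.1],[0,0,0.15],[0,0,0.2],[0,0,0.2],[0,0,0.2],[0,0,0.2],[0,0,0.2]], jaw=[40,40,40,40,40,40,40,40])

```text
time_s: 5.2
eef_pos: [0.5878, 0.0078, 0.0513]
eef_rot: [0.0, -0.006, 1.0, -0.0]
wrist_force: [-0.5, 0.2, -0.2]
opening: 0.399
grasp_force: 0.0
```

>>> send_rows(dr=[[0,0,0],[0,0,0],[0,0,0],[0,0,0],[0,0,0],[0,0,0],[0,0,0],[0,0,0]], xyz=[[0,0,0.05],[0,0,0.1],[0,0,0.15],[0,0,0.2],[0,0,0.2],[0,0,0.2],[0,0,0.2],[0,0,0.2]], jaw=[40,40,40,40,40,40,40,40])

```text
time_s: 6.2
eef_pos: [0.5878, 0.0078, 0.0493]
eef_rot: [0.0, -0.006, 1.0, -0.0]
wrist_force: [0.0, -0.2, 0.7]
opening: 0.402
grasp_force: 0.0
```

>>> send_rows(dr=[[0,0,0],[0,0,0],[0,0,0],[0,0,0],[0,0,0],[0,0,0],[0,0,0],[0,0,0]], xyz=[[0,0,0.05],[0,0,0.1],[0,0,0.15],[0,0,0.2],[0,0,0.2],[0,0,0.2],[0,0,0.2],[0,0,0.2]], jaw=[40,40,40,40,40,40,40,40])

```text
time_s: 7.2
eef_pos: [0.5878, 0.0078, 0.0482]
eef_rot: [-0.0, -0.006, 1.0, -0.0]
wrist_force: [-4.0, -0.4, 8.4]
opening: 0.405
grasp_force: 4.2
```

Contact at about z=0.0487. I'll raise 3 mm so the tips sit about 2 mm above the block and below the panel's top, then push.

>>> send_rows(dr=[[0,0,0],[0,0,0],[0,0,0],[0,0,0],[0,0,0],[0,0,0],[0,0,0],[0,0,0]], xyz=[[0,0,-0.3],[0,0,-0.3],[0.5,0,-0.3],[1.0,0,-0.3],[1.5,0,-0.3],[2.0,0,-0.3],[2.5,0,-0.3],[3.0,0,-0.3]], jaw=[40,40,40,40,40,40,40,40])

```text
time_s: 8.2
eef_pos: [0.5575, 0.0074, 0.0504]
eef_rot: [0.0, -0.006, 1.0, -0.0]
wrist_force: [0.7, 0.5, -0.0]
opening: 0.402
grasp_force: 0.3
```

>>> send_rows(dr=[[0,0,0],[0,0,0],[0,0,0],[0,0,0],[0,0,0],[0,0,0],[0,0,0],[0,0,0]], xyz=[[0.5,0,0],[1.0,0,0],[1.5,0,0],[2.0,0,0],[2.4,0,0],[2.7,0,0],[3.0,0,0],[3.0,0,0]], jaw=[40,40,40,40,40,40,40,40])

```text
time_s: 9.2
eef_pos: [0.5275, 0.0071, 0.0503]
eef_rot: [-0.0, -0.006, 1.0, 0.0]
wrist_force: [0.1, -1.0, -0.3]
opening: 0.401
grasp_force: 0.0
```

```bash
python3 - <<'E'
from bench import ctrl
import cv2,pickle
c=ctrl.calibration('wrist');im=ctrl.camera('wrist')[...,::-1]
pickle.dump(c,open('w3.pkl','wb'));cv2.imwrite('pics/w3.png',im)
o=ctrl.get_obs();print(o['time_s'],o['eef_pos'],o['eef_rot'],o['opening'],o['wrist_force'])
E
```

```text
9.25 [0.52757228 0.00712358 0.05026282] [-1.89334272e-04 -5.89825962e-03  9.99982587e-01  2.90008798e-05] 0.4013735235348249 [0.35086244 0.27100494 0.46711667]
```

View pics/w3.png

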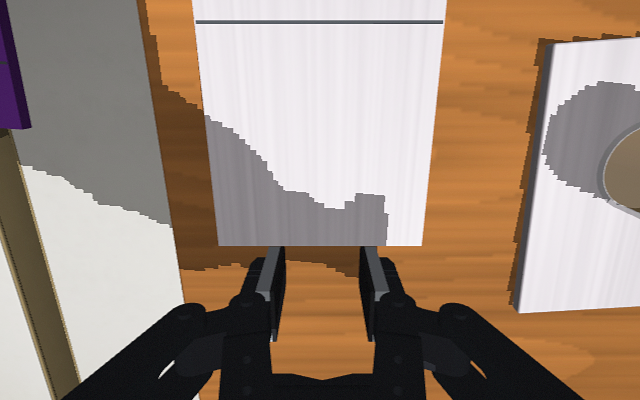

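The panel is now square against both fingertips, with its scribed line at row ≈21. Measuring what remains.

```bash
python3 - <<'E'
import cv2,numpy as np,pickle
from h import *
c=pickle.load(open('w3.pkl','rb'));im=cv2.imread('pics/w3.png')
s,ss=fit(ray(c,line_pts(im,range(205,436,5),(12,32)),.036))
print(s,ss,-np.arctan(s[0]));e=np.array([-0.01449543,0.40570658])
f=ray(c,[[219,246],[422,246]],.036);print(f[:,:2])
y=.007;print('remain',np.polyval(s,y)-np.polyval(e,y))
E
```

```text
[-0.01058309  0.42604752] 4.2482734734748385e-06 0.010582694957830034
[[ 0.51695764 -0.03891073]
 [ 0.51592328  0.05151998]]
remain 0.020368324972671548
```

>>> send_rows(dr=[[0,0,0],[0,0,0],[0,0,0],[0,0,0],[0,0,0],[0,0,0],[0,0,0],[0,0,0]], xyz=[[0.3,0,0],[0.7,0,0],[1.1,0,0],[1.4,0,0],[1.7,0,0],[1.9,0,0],[1.9,0,0],[1.9,0,0]], jaw=[40,40,40,40,40,40,40,40])

```text
time_s: 10.25
eef_pos: [0.5085, 0.0069, 0.0502]
eef_rot: [-0.0, -0.006, 1.0, 0.0]
wrist_force: [-0.2, 0.8, -0.3]
opening: 0.4
grasp_force: 0.0
```

>>> send_rows(dr=[[0,0,0],[0,0,0],[0,0,0],[0,0,0],[0,0,0],[0,0,0],[0,0,0],[0,0,0]], xyz=[[-1,0,0],[-2,0,0],[-2,0,-5],[-1,0,-10],[2,0,-15],[5,0,-20],[6,0,-20],[6,0,-20]], jaw=[40,40,40,40,40,40,40,40])

```text
time_s: 11.25
eef_pos: [0.4487, 0.0062, 0.2503]
eef_rot: [0.0, -0.006, 1.0, -0.0]
wrist_force: [0.2, -0.6, -0.6]
opening: 0.396
grasp_force: 0.0
```

>>> send_rows(dr=[[0,0,0],[0,0,0],[0,0,0],[0,0,0],[0,0,0],[0,0,0],[0,0,0],[0,0,0]], xyz=[[0,0,0],[0,0,0],[0,0,0],[0,0,0],[0,0,0],[0,0,0],[0,0,0],[0,0,0]], jaw=[40,40,40,40,40,40,40,40])

```text
time_s: 12.25
eef_pos: [0.4488, 0.0061, 0.2503]
eef_rot: [0.0, -0.006, 1.0, -0.0]
wrist_force: [0.0, -0.3, -0.8]
opening: 0.399
grasp_force: 0.0
```

```bash
python3 - <<'E'
from bench import ctrl
import cv2,pickle
c=ctrl.calibration('wrist');im=ctrl.camera('wrist')[...,::-1]
pickle.dump(c,open('w4.pkl','wb'));cv2.imwrite('pics/w4.png',im)
o=ctrl.get_obs();print(o['time_s'],o['eef_pos'])
E
```

```text
12.3 [0.44879576 0.00617467 0.25034134]
```

View pics/w4.png

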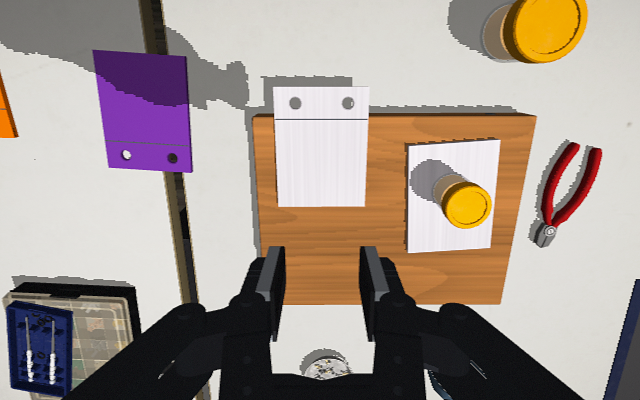

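The panel now overhangs the edge, with both holes clear at (295,103) and (348,103). The scribed line, at row ≈119, is just about on the block edge (rows 115–118 on either side), and the plain panel and jar are undisturbed. Measuring the offset.

```bash
python3 - <<'E'
import cv2,numpy as np,pickle
from h import *
c=pickle.load(open('w4.pkl','rb'));im=cv2.imread('pics/w4.png')
E=edge_pts(im,list(range(256,270,3))+list(range(374,525,5)),(108,126))
e,se=fit(ray(c,E,.03))
s,ss=fit(ray(c,line_pts(im,range(282,362,4),(113,126)),.036))
print(e,se,s,ss);print('yaw diff',np.arctan(e[0])-np.arctan(s[0]),'offset',np.polyval(s,.006)-np.polyval(e,.006))
E
```

```text
[-0.01522299  0.40568953] 6.473831208490202e-05 [-0.01111814  0.40728801] 5.4509980518822e-06
yaw diff -0.004104131799557457 offset 0.0016231058409110766
```

The line is 1.6 mm inside the edge and square to 0.004 rad, well within tolerance. The gripper is clear, so I'm handing in.

```bash
python3 -c "
from bench import ctrl
print(ctrl.hand_in())"
```

```text
the job is handed in; nothing more can be done
None
```

I pushed the holed panel until its scribed line lay about 1.6 mm inside the block's near edge, square to 0.004 rad with the holes overhanging. The plain panel, jar and pliers looked undisturbed in the last picture. The job is handed in, but no verdict came back.

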